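# Stand the notched chill plate in the weld jig

## Robot

A 6-joint arm with a two-finger parallel gripper is mounted at the origin on the work surface. World frame = base frame: x ahead of the robot, y to its left, z up, the work surface at z = 0. Lengths are in m, angles in degrees, forces in N, time in s.
With the tool pointing down it reaches from about 0.375 to 0.925 m from the base axis. Payload 5.7 kg.
Tool frame: the origin (TCP) lies at the very end of the fingers, on their centre line; the grasp point (between the pads) lies 19 mm behind it; z points along the fingers, y is the line along which they close (so a half turn about z gives the same grasp; the last joint's range is limited). The gripper opens to 85 mm and grips with 20 to 120 N. Pads are 22 mm wide; open, the fingers measure 114 mm over their backs; the gripper's body (76 mm by 85 mm) begins 54 mm behind the grasp point. The pads swing forward as they close: fully open they stand 13 mm farther back than shut.
Start: joints at [-82.855, 20.558, 86.54, -0, 72.909, -6.595], TCP at [0.142, -0.583, 0.231] pointing down, gripper open.
Joint ranges: [-170.27, 170.27], [-57.76, 135], [12.27, 136.19], [-55.21, 235.2], [11.17, 155.16], [-170.74, 170.74]. Speed limits (degrees/s): [136.94, 136.94, 180, 180, 180, 180].

## Interface

Orientations are given as [roll, pitch, yaw] about the fixed x, y, z axes, in that order (R = Rz(yaw) Ry(pitch) Rx(roll)).
In Python, from cell import r gives the robot as it stands.
- The arm moves only by the tool send_rows, never from a script. Its arguments are lists of equal length, an entry for each row: "slide": the shift along the tool's x, y, z in m, a list of three; "angular": the turn, a rotation vector about the tool's x, y, z in degrees, a list of three; "gripper": the opening, from 0 (shut) to 1 (fully open). A call has 1 to 12 rows; each row is the pose to reach, as a shift and turn from the pose commanded when the call began, along the tool's axes at that moment; what a row does not reach only later rows make up. A row lasts 1/12 s, in which the tool goes at most 41.7 mm and 7.16 degrees, less where a joint would pass 70% of its speed; a pose out of reach is approached as far as the arm can. A call with a gripper value outside its range is refused whole. The fingers move at their own pace and stop on an object; "force" is the grip in N (left out, the last holds). Time passes only in rows, so rows that repeat a pose let the fingers close. It gives the time, the measured TCP pose, the force, the opening and the grip force at its end, in the units of the state.
- r.get_state(): the state, without advancing time (a new reading comes with each control period).
- r.grab_frame(name): name is "scene" or "top" or "wrist"; returns the picture (400x640x3 uint8, red, green, blue); there is no depth.
- r.calibration(name): a dict with "K" (3x3 intrinsics, pixels), "rvec" (rotation vector, rad) and "tvec" (3), from world to camera coordinates, as OpenCV has them; the wrist camera has in their place "hand_eye" (4x4, takes a point from camera to tool coordinates, whose origin is the TCP and whose axes are the flange's). Camera axes: x right, y down, z forward; pixel columns grow to the right and rows downward; lengths in m; the calibration is good to about 2 mm. A picture is of the moment at which its call begins: read the wrist's pose just before it. calibration takes no time and is no camera call.
- r.job_done(): hands the job in; it is judged then, once.
The state is a dict: "t": time; "qpos": joint angles; "dq": joint speeds; "effort": joint torques, N m; "position": TCP position; "eef_rot": TCP orientation; "wrist_force": force on the tool from outside, world axes, zero at the start; "ft_torque": the same for the moment, N m; "grip_width": finger opening in m; "finger_force": force on a finger pad.
Only numpy, scipy, OpenCV 4.12 (cv2) and the standard library are available. Lean on these libraries where they do the work, as an engineer would, in place of code of your own. Each camera call takes 0.05 s, during which the arm holds its last target. There are 200 camera calls.

## Task

Set up the weld jig: take the copper plate with the U-shaped notch out of the sloping rack and stand it upright, notch up, in the slot on top of the jig, about centred along the slot. Lower it all the way to the slot's floor before letting go. Leave the plain copper plate in the rack and do not disturb the other things on the table.

Things in the scene. Friction and masses are not known exactly. Their poses are not given: they have to be found in the camera images.
- notched_plate: copper plate to move, 70 (x) x 8 (y, thickness) x 90 mm (z), about 0.4 kg, a U-notch 26 mm wide and 24 mm deep in the middle of its top edge. Origin: centre of its bottom edge; z points up the plate to the notch, x along the bottom edge. Starts in one of the rack's two slots, z leaning 30 degrees from vertical towards the rack's -x, so a gripper coming along the plate is tilted 30 degrees
- plain_plate: copper plate of the same outer size without a notch, standing in the rack's other slot; same axes
- rack: fixed grey sloping rack on a 110 x 108 mm foot. Origin: centre of its underside; its floor rises towards +x at 30 degrees and is 45 mm high at the origin. Two 12 mm wide slots run along x at y = +38 and -38 mm, each between two thin fins 22 mm high (square to the sloping floor), with a 16 mm high end stop at the low (-x) end
- jig: fixed steel weld jig on a dark 110 x 100 x 12 mm foot plate: a narrow raised block 70 mm long (x), 35.5 mm wide (y), top at 76 mm height. Origin: centre of the underside. The slot runs along x, open at both ends and at the top
- jig_slot (a point): centre of the jig slot's floor, 50 mm above the table; axes as the jig. The slot is 11.5 mm wide and 26 mm deep, its top 5 mm flared at 45 degrees to about 20 mm, and 70 mm long, as long as the plate
- v_block: loose steel V-block, 50 x 40 x 36 mm, a V groove along its top; origin: centre of its underside
- chuck: loose dark steel collet chuck, 44 mm across, 62 mm high, standing; origin: centre of its underside
- bearing: loose steel bearing ring, 52 mm outside, 24 mm bore, 15 mm high, lying flat; origin: centre of its underside
- screwdriver: loose screwdriver lying on the table; its x axis runs along it to the tip
- riser: loose plain steel block without a slot, 70 x 35 x 76 mm; origin: centre of its underside
- controller: loose grey hand controller with black buttons, 170 x 70 x 36 mm, lying flat; origin: centre of its underside
There are look-alikes about, which are no part of the job. Leave any black or pink look-alike of the notched_plate alone.

How it is judged:
By the outcome, as a careful person would: the job done as asked, in the order asked, and still so for the second after the job is handed in, with the robot touching nothing.
It also fails if it takes over 42 s, if anything falls off the work surface, if the arm or the gripper's body presses on something with over 40 N, if the wrist force passes 120 N, or if a joint passes its speed limit or range.

## Working session

There is one attempt and no reset: what is moved stays moved. The work goes in short steps, Python scripts to look and compute and a tool call to move; the robot and the scene stay as the last step left them, time stands still between calls to the robot, and variables do not carry over. Pictures are saved under pics/ and viewed, at most 11 in all, crops included, and the job is handed in when it is done.

Besides the shell and the picture viewer there is one more tool, called after "Call:" as a command line: name --argument value ..., lists and objects as JSON in quotes. send_rows: Moves the arm, as the interface text tells. Its arguments: {"type":"object","properties":{"slide":{"type":"array"},"angular":{"type":"array"},"gripper":{"type":"array"},"force":{"type":"number"}},"required":["slide","angular","gripper"]}

```bash
mkdir -p pics
python3 - <<'E'
from cell import r
import cv2
for n in("scene","top"):
    im=r.grab_frame(n); cv2.imwrite(f"pics/{n}0.png",im[:,:,::-1]); c=r.calibration(n); print(n,c)
print(r.calibration("wrist")); print(r.get_state())
E
ls
```

```text
scene {'K': array([[365.98112629,   0.        , 319.85776914],
       [  0.        , 365.98112629, 201.5235068 ],
       [  0.        ,   0.        ,   1.        ]]), 'rvec': array([ 2.46731474,  0.73438133, -0.22611418]), 'tvec': array([-0.60475281, -0.15321102,  1.15900577])}
top {'K': array([[438.77190712,   0.        , 320.50277122],
       [  0.        , 438.77190712, 200.46379387],
       [  0.        ,   0.        ,   1.        ]]), 'rvec': array([ 2.11183036, -2.1330128 ,  0.19679892]), 'tvec': array([0.13345067, 0.60677653, 1.21493091])}
{'K': array([[293.19343935,   0.        , 317.41648259],
       [  0.        , 293.19343935, 203.16960916],
       [  0.        ,   0.        ,   1.        ]]), 'hand_eye': array([[-1.35810184e-03, -9.65475382e-01, -2.60490772e-01,
         6.54232586e-02],
       [ 9.99998892e-01, -1.15244880e-03, -9.42219138e-04,
         3.89216544e-04],
       [ 6.09487104e-04, -2.60491763e-01,  9.65475877e-01,
        -1.43509605e-01],
       [ 0.00000000e+00,  0.00000000e+00,  0.00000000e+00,
         1.00000000e+00]])}
{'t': 0.1, 'qpos': array([-8.28545559e+01,  2.05959753e+01,  8.65931127e+01, -3.96904905e-04,
        7.29090149e+01, -6.59474353e+00]), 'dq': array([ 0.03952797, -0.23446817, -0.17737645,  0.04875888,  0.06814826,
        0.00932164]), 'effort': array([ 1.28231233e-05, -5.28654456e+01, -2.79350460e+01, -3.51681438e-04,
        4.99485861e-03,  3.86939666e-05]), 'position': array([ 0.14242426, -0.58221295,  0.23051296]), 'eef_rot': array([-1.79902503e+02, -1.08900565e-02,  1.37402953e+01]), 'wrist_force': array([ 1.04994924, -0.46581875,  0.32449107]), 'ft_torque': array([0.00437056, 0.02607742, 0.0011123 ]), 'finger_force': 0.0, 'grip_width': 0.08540674106522424}
pics
```

View pics/scene0.png

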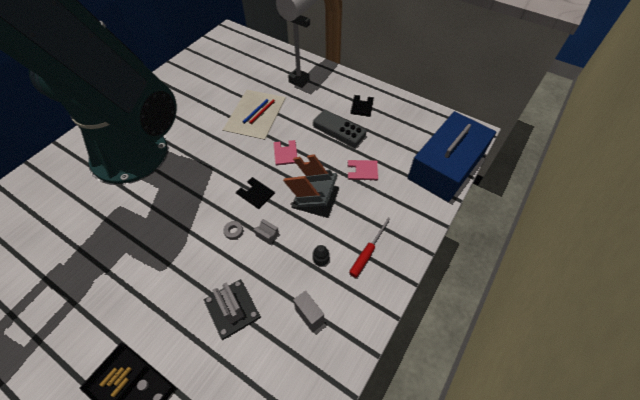

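View pics/top0.png

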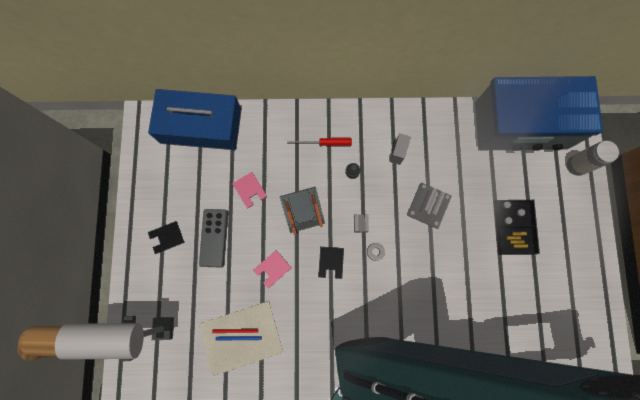

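The top view shows the rack at about (302,209), leaning plates at its lower-left and right edges, and the jig at (430,205). The scene view shows the rack at (312,185) and the jig at (232,307). I'll enlarge both objects.

Run:
```python
import cv2,numpy as np
s=cv2.imread("pics/scene0.png");t=cv2.imread("pics/top0.png")
def c(im,x,y,w=66,h=50):
    o=cv2.resize(im[y:y+h,x:x+w],(396,300),interpolation=cv2.INTER_CUBIC)
    for i in range(0,w,10): cv2.putText(o,str(x+i),(i*6,8),0,.3,(0,255,255));cv2.line(o,(i*6,9),(i*6,14),(0,255,255))
    for i in range(0,h,10): cv2.putText(o,str(y+i),(0,i*6+10),0,.3,(0,255,255));cv2.line(o,(0,i*6),(6,i*6),(0,255,255))
    return cv2.convertScaleAbs(o,alpha=1.5)
a=np.vstack([np.hstack([c(t,270,184),c(t,398,180)]),np.hstack([c(s,278,150,66,66)[:300],c(s,200,275,66,66)])]) if 0 else np.vstack([np.hstack([c(t,270,184),c(t,398,180)]),np.hstack([c(s,280,150,80,61),c(s,200,278,80,61)])])
cv2.imwrite("pics/crop0.png",a)
```

```text
(no output)
```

View pics/crop0.png

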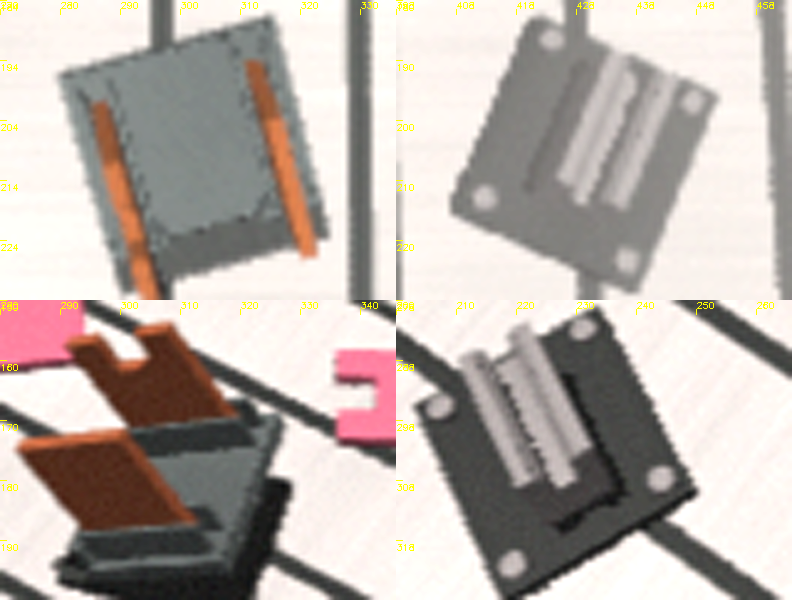

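The crops show the notched plate in the rack's left (+y) slot, with its notch visible at scene (303,160). Jig foot and block corners are clear in both views. I'll fit the jig by its corners and the rack plates by silhouette.

```bash
cat > fit.py <<'E'
import cv2,numpy as np,json
from scipy.optimize import least_squares,minimize
from cell import r
C={n:r.calibration(n) for n in("scene","top")}
def proj(n,P):
    c=C[n]; return cv2.projectPoints(np.asarray(P,float).reshape(-1,3),c["rvec"],c["tvec"],c["K"],None)[0][:,0]
def rz(a): return np.array([[np.cos(a),-np.sin(a),0],[np.sin(a),np.cos(a),0],[0,0,1]])
def cam(n): c=C[n]; return -cv2.Rodrigues(c["rvec"])[0].T@c["tvec"]
E
cat > a.py <<'E'
from fit import *
for n in C: print(n,cam(n).round(3))
T=lambda X,Y:(398+(X-396)/6-.4,180+Y/6-.4); S=lambda X,Y:(200+(X-396)/4.95-.4,278+(Y-300)/4.92-.4)
f=[(55,50,12),(55,-50,12),(-55,-50,12),(-55,50,12)]; b=[(35,17.75,76),(35,-17.75,76),(-35,-17.75,76),(-35,17.75,76)]
obj=np.array(f+b)/1e3
t=np.array([T(*p) for p in[(530,15),(718,95),(637,292),(450,210),(600,50),(675,75),(628,210),(558,180)]])
s=np.array([S(*p) for p in[(697,490),(510,598),(415,405),(600,308),(590,450),(525,487),(462,352),(522,322)]])
def res(p,raw=0):
    P=obj@rz(p[2]).T+[p[0],p[1],0]
    return np.r_[proj("top",P)-t,proj("scene",P)-s] if raw else np.r_[proj("top",P)-t,proj("scene",P)-s].ravel()
q=least_squares(res,[.55,-.25,-.35],loss="soft_l1");print("jig",q.x[:2].round(4),np.degrees(q.x[2]).round(2));print(res(q.x,1).round(1).tolist())
# rack
ims={n:cv2.imread(f"pics/{n}0.png").astype(float) for n in C}
box={"top":(270,184,340,245),"scene":(275,145,345,215)}
M={}
for n in C:
    x0,y0,x1,y1=box[n];im=ims[n][y0:y1,x0:x1];M[n]=((im[...,2]>1.5*im[...,0])&(im[...,2]>im[...,1]*1.3)&(im[...,0]<.6*im[...,1]+.25*im[...,2])&(im[...,0]<75)).astype(float)
    print(n,M[n].sum())
SS=8
def hull(n,lo,hi,A,o,img,v):
    P=np.array([[x,y,z] for x in(lo[0],hi[0]) for y in(lo[1],hi[1]) for z in(lo[2],hi[2])])@A.T+o
    x0,y0,_,_=box[n];u=(proj(n,P)-[x0,y0]+.5)*SS*16-8
    cv2.fillConvexPoly(img,cv2.convexHull(np.round(u).astype(np.int32)),v,shift=4)
def render(n,p):
    x,y,a,sl=p;x0,y0,x1,y1=box[n];img=np.zeros(((y1-y0)*SS,(x1-x0)*SS),np.float32)
    A=rz(a)@np.array([[np.cos(np.pi/6),0,-.5],[0,1,0],[.5,0,np.cos(np.pi/6)]]);o=np.array([x,y,.045])
    cl=A.T@(cam(n)-o)
    for sy in (.038,-.038) if cl[1]<0 else (-.038,.038):
        d=np.sign(cl[1]-sy); F=lambda k:(hull(n,(-.0635,sy+k*.0075-.0015,0),(.0635,sy+k*.0075+.0015,.022),A,o,img,0))
        F(-d)
        g=[((-.035,.066),0,.0)] if sy>0 else [((-.035,.09),0,0)]
        if sy>0:
            for l,h,zl,zh in((-.035,.035,0,.066),(-.035,-.013,.06,.09),(.013,.035,.06,.09)): hull(n,(sl+l,sy-.004,zl),(sl+h,sy+.004,zh),A,o,img,1)
        else: hull(n,(sl-.035,sy-.004,0),(sl+.035,sy+.004,.09),A,o,img,1)
        F(d)
    return cv2.resize(img,None,fx=1/SS,fy=1/SS,interpolation=cv2.INTER_AREA)
cost=lambda p:sum(((render(n,p)-M[n])**2).sum() for n in C)
best=None
for a in(8,14,20):
  for sl in(-.02,0):
    for x in (.54,.57,.6):
      for y in (.06,.09):
        m=minimize(cost,[x,y,np.radians(a),sl],method="Nelder-Mead",options=dict(initial_simplex=np.array([[x,y,np.radians(a),sl]]*5)+np.vstack([np.zeros(4),np.diag([.02,.02,.08,.02])]),xatol=1e-5,fatol=.05))
        if best is None or m.fun<best.fun: best=m
p=best.x;print("rack",p[:2].round(4),np.degrees(p[2]).round(2),"slope",p[3].round(4),best.fun)
R=np.array([[.055,.054,0],[.055,-.054,0],[-.055,-.054,0],[-.055,.054,0],[.055,.054,.0768],[.055,-.054,.0768]])@rz(p[2]).T+[p[0],p[1],0]
print("foot top px",proj("top",R).round(1).tolist())
o=[]
for n in C:
    x0,y0,x1,y1=box[n];e=ims[n][y0:y1,x0:x1].astype(np.uint8)
    w=np.dstack([M[n]*255,render(n,p)*255,np.zeros_like(M[n])]).astype(np.uint8)
    o.append(cv2.resize(np.hstack([e,w]),(700,290),interpolation=cv2.INTER_NEAREST))
cv2.imwrite("pics/fit.png",np.vstack(o))
E
python3 a.py
```

```text
scene [ 0.929 -0.308  0.88 ]
top [0.372 0.126 1.307]
jig [ 0.6003 -0.1979] -24.58
[[0.4, -0.3], [0.0, -0.5], [0.3, -0.1], [0.2, -0.0], [1.6, -0.6], [0.7, 0.2], [-0.4, -0.3], [-0.4, -0.3], [0.4, -1.0], [-1.0, 0.5], [-0.3, -0.2], [-0.1, -1.4], [0.9, -1.2], [-0.8, -0.1], [-0.7, 1.2], [1.5, -0.7]]
scene 863.0
top 227.0
rack [0.6085 0.107 ] 12.33 slope -0.0014 955.4951171875
foot top px [[305.9, 190.3], [340.5, 182.6], [348.9, 217.3], [313.9, 225.3], [305.0, 184.8], [341.6, 176.6]]
```

View pics/fit.png

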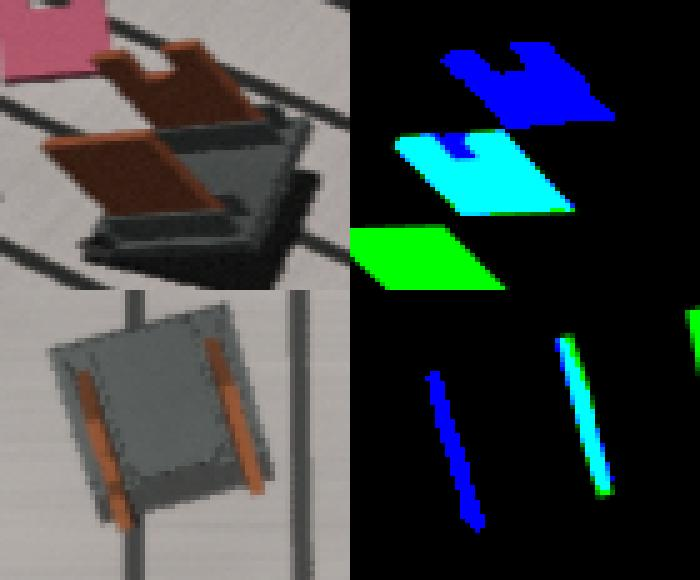

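The fit locked one slot over: its notched plate lies on the plain plate. The segmentation is clean, so I'll restart it one slot over.

```bash
sed -i 's/for a in(8,14,20)/for a in(11,16)/; s/for x in (.54,.57,.6)/for x in (.57,.59,.61)/; s/for y in (.06,.09)/for y in (.17,.185,.2)/' a.py; python3 a.py|tail -2
```

```text
rack [0.5907 0.1829] 15.21 slope -0.0026 67.042724609375
foot top px [[280.3, 197.4], [314.6, 187.9], [324.4, 222.4], [289.7, 232.1], [277.8, 192.2], [314.1, 182.2]]
```

View pics/fit.png

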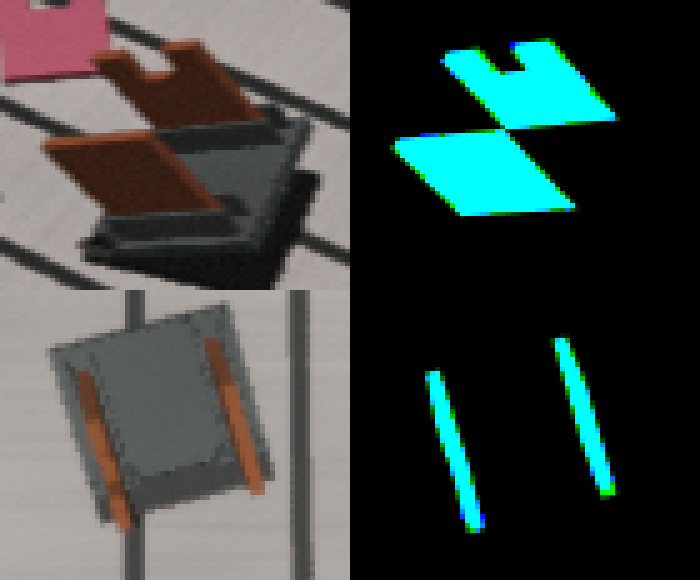

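The fit is now good: the rack is at (0.591, 0.183) with yaw 15.2°, and its predicted foot corners match the picture. Next I'll move above the jig for a close wrist view on the way.

```bash
cat > mv.py <<'E'
import numpy as np
from scipy.spatial.transform import Rotation as Ro
from cell import r
def now():
    s=r.get_state(); return np.array(s["position"]),Ro.from_euler("xyz",s["eef_rot"],degrees=True),s
def to(p,R):
    p0,R0,s=now(); d=R0.inv().apply(np.asarray(p)-p0); w=(R0.inv()*R).as_rotvec(degrees=True)
    print("slide",d.round(4).tolist(),"ang",w.round(2).tolist(),"rows>=",max(np.linalg.norm(d)/.0417,np.linalg.norm(w)/7.16).round(1),"t",s["t"])
def axes(x,z):
    x=np.array(x)/np.linalg.norm(x);z=np.array(z)/np.linalg.norm(z); return Ro.from_matrix(np.column_stack([x,np.cross(z,x),z]))
J=[.6003,-.1979,-24.58]; K=[.5907,.1829,15.21]; S=-.0026
def down(yaw): a=np.radians(yaw); return axes([np.cos(a),np.sin(a),0],[0,0,-1])
def rack(h,s=S,y=.038):
    a=Ro.from_euler("z",K[2],degrees=True)*Ro.from_euler("y",-30,degrees=True)
    return np.array([K[0],K[1],.045])+a.apply([s,y,h]),axes(a.apply([1,0,0]),a.apply([0,0,-1]))
E
python3 -c "
from mv import *
R=down(J[2]);to(np.array([J[0],J[1],.27])+.026*R.apply([1,0,0]),R)
p,R=rack(.04);print(p,R.as_euler('xyz',degrees=True))"
```

```text
slide [0.5565, -0.2485, -0.039] ang [-0.1, 0.02, 38.32] rows>= 14.6 t 0.1
[0.5592582  0.21373099 0.07834102] [180.   -30.    15.21]
```

Call:
send_rows --slide '[[0.5565,-0.2485,-0.039],[0.5565,-0.2485,-0.039],[0.5565,-0.2485,-0.039],[0.5565,-0.2485,-0.039],[0.5565,-0.2485,-0.039],[0.5565,-0.2485,-0.039],[0.5565,-0.2485,-0.039],[0.5565,-0.2485,-0.039],[0.5565,-0.2485,-0.039],[0.5565,-0.2485,-0.039],[0.5565,-0.2485,-0.039],[0.5565,-0.2485,-0.039]]' --angular '[[0,0,38.3],[0,0,38.3],[0,0,38.3],[0,0,38.3],[0,0,38.3],[0,0,38.3],[0,0,38.3],[0,0,38.3],[0,0,38.3],[0,0,38.3],[0,0,38.3],[0,0,38.3]]' --gripper '[1,1,1,1,1,1,1,1,1,0.5,0.5,0.5]'

```text
t: 1.1
position: [0.5296, -0.2817, 0.2624]
eef_rot: [-180.0, 0.0, -24.6]
wrist_force: [-0.1, -0.7, -0.2]
grip_width: 0.0515
finger_force: 0.0
```

```bash
python3 -c "
from mv import *
R=down(J[2]);to(np.array([J[0],J[1],.27])+.026*R.apply([1,0,0]),R)"
```

```text
slide [0.0555, -0.1056, -0.0077] ang [-0.01, 0.04, 0.03] rows>= 2.9 t 1.1
```

Call:
send_rows --slide '[[0.04,-0.08,-0.005],[0.04,-0.08,-0.005],[0.04,-0.08,-0.005],[0.04,-0.08,-0.005],[0.04,-0.08,-0.005],[0.04,-0.08,-0.005]]' --angular '[[0,0,0],[0,0,0],[0,0,0],[0,0,0],[0,0,0],[0,0,0]]' --gripper '[0.5,0.5,0.5,0.5,0.5,0.5]'

```text
t: 1.6
position: [0.5967, -0.2282, 0.267]
eef_rot: [180.0, 0.1, -24.6]
wrist_force: [-0.1, 0.1, 1.1]
grip_width: 0.0425
finger_force: 0.0
```

```bash
cat > look.py <<'E'
import sys,cv2,json
from mv import *
name=sys.argv[1]
p,R,s=now(); im=r.grab_frame("wrist"); c=r.calibration("wrist")
H=np.eye(4);H[:3,:3]=R.as_matrix();H[:3,3]=p;W=np.linalg.inv(H@c["hand_eye"])
np.savez(f"pics/{name}.npz",W=W,K=c["K"]); cv2.imwrite(f"pics/{name}_raw.png",im[:,:,::-1])
print(p.round(4),s["eef_rot"].round(2),s["dq"].round(1),s["t"])
E
python3 look.py w1
python3 - <<'E'
import cv2,numpy as np
from mv import *
z=np.load("pics/w1.npz");W,K=z["W"],z["K"];im=cv2.imread("pics/w1_raw.png")
def pj(P): return cv2.projectPoints(np.array(P,float),cv2.Rodrigues(W[:3,:3])[0],W[:3,3],K,None)[0][:,0]
a=np.radians(J[2]);A=np.array([[np.cos(a),-np.sin(a)],[np.sin(a),np.cos(a)]])
P=[[*(A@[x,y]+J[:2]),h] for x,y,h in[(-.035,-.01775,.076),(.035,-.01775,.076),(.035,.01775,.076),(-.035,.01775,.076),(-.055,-.05,.012),(.055,-.05,.012),(.055,.05,.012),(-.055,.05,.012)]]
u=pj(P);print(u.round(1).tolist())
o=cv2.resize(im[80:330,150:490],(0,0),fx=2.3,fy=2.3,interpolation=cv2.INTER_CUBIC)
for q in u: cv2.circle(o,tuple(int(v) for v in ((q-[150,80])*2.3+1.1)),3,(0,0,255),1)
cv2.imwrite("pics/w1.png",o)
E
```

```text
[ 0.5967 -0.2282  0.267 ] [ 1.7997e+02  1.0000e-01 -2.4610e+01] [-0.9 -0.3  0.1  0.2 -0.   0.1] 1.6
[[307.7, 218.8], [307.1, 160.2], [275.8, 160.2], [278.1, 218.8], [331.9, 218.0], [332.8, 139.2], [257.6, 139.4], [261.8, 218.1]]
```

View pics/w1.png

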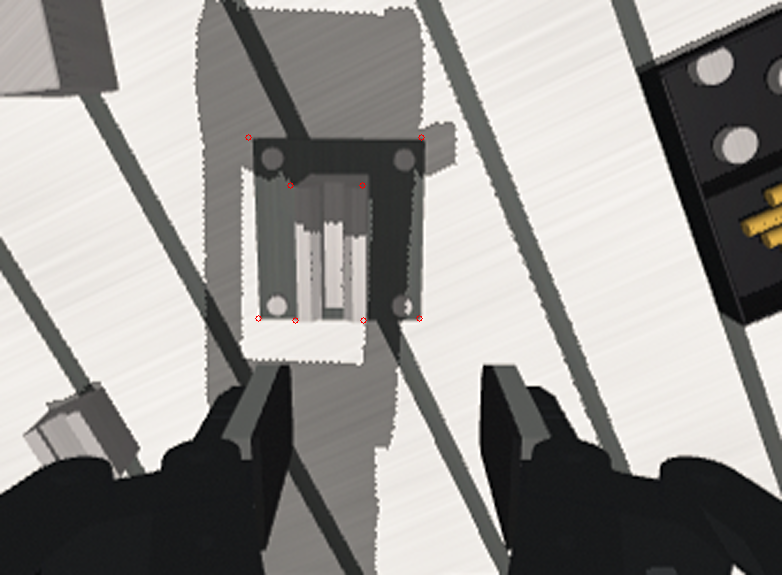

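The wrist view shows the jig block at zoomed (296–367, 185–320), with predicted corners within about 1–3 px. I'll refine its lateral position and yaw from the block's outer top edges.

Run:
```python
import cv2,numpy as np
from mv import *
z=np.load("pics/w1.npz");W,K=z["W"],z["K"];g=cv2.imread("pics/w1_raw.png",0).astype(float)
def back(u,h):
    d=np.linalg.inv(K)@np.array([u[0],u[1],1]);Rt=W[:3,:3].T;c=-Rt@W[:3,3];d=Rt@d;return (c+d*(h-c[2])/d[2])[:2]
a=np.radians(J[2]);A=np.array([[np.cos(a),-np.sin(a)],[np.sin(a),np.cos(a)]])
for row in (164,170,176,182,188,196,204,212): print(row,g[row,270:318].astype(int).tolist())
def edge(rows,lo,hi,sgn,h):
    pts=[]
    for v in rows:
        d=sgn*np.diff(g[v,lo:hi]);d[d<0]=0;i=d.argmax();w=d[max(0,i-1):i+2];k=np.arange(max(0,i-1),max(0,i-1)+len(w));u=lo+(w*k).sum()/w.sum()+.5
        pts.append(A.T@(back((u,v),h)-J[:2]))
    pts=np.array(pts);m=np.polyfit(pts[:,0],pts[:,1],1);print("y0",m[1].round(4),"ang",np.degrees(m[0]).round(2),"sd",np.std(pts[:,1]-np.polyval(m,pts[:,0])).round(5),pts[:,0].min().round(3),pts[:,0].max().round(3))
edge(range(182,216),272,284,1,.076);edge(range(182,216),304,314,-1,.076)
edge(range(150,215),255,266,-1,.012);edge(range(150,215),328,338,1,.012)
```

```text
164 [95, 94, 96, 97, 96, 96, 96, 98, 96, 94, 92, 93, 94, 93, 91, 88, 89, 89, 88, 82, 83, 94, 97, 96, 95, 96, 98, 96, 95, 91, 87, 88, 89, 93, 95, 92, 93, 93, 94, 83, 62, 43, 46, 46, 44, 46, 46, 45]
170 [96, 95, 95, 96, 96, 96, 96, 97, 96, 94, 92, 93, 94, 94, 91, 89, 87, 88, 88, 83, 84, 95, 96, 96, 94, 95, 97, 96, 95, 91, 88, 88, 88, 95, 95, 93, 93, 94, 93, 83, 94, 101, 43, 44, 45, 46, 45, 46]
176 [96, 96, 93, 95, 96, 94, 93, 97, 117, 90, 87, 89, 92, 93, 93, 89, 88, 89, 88, 81, 83, 145, 91, 149, 144, 85, 94, 151, 147, 87, 87, 88, 88, 95, 95, 92, 93, 94, 92, 83, 91, 65, 42, 44, 45, 46, 45, 45]
182 [97, 94, 95, 95, 96, 95, 92, 97, 157, 212, 202, 203, 205, 205, 188, 163, 159, 161, 160, 127, 92, 210, 206, 209, 205, 206, 210, 214, 212, 102, 110, 111, 113, 139, 86, 90, 149, 147, 146, 116, 89, 64, 42, 44, 45, 45, 44, 46]
188 [98, 95, 95, 95, 96, 95, 93, 94, 128, 213, 201, 201, 204, 202, 191, 161, 157, 160, 158, 118, 89, 200, 206, 207, 205, 202, 208, 212, 211, 142, 148, 148, 150, 202, 214, 207, 210, 212, 210, 109, 89, 41, 45, 45, 44, 44, 45, 44]
196 [98, 96, 94, 95, 96, 96, 93, 92, 103, 213, 202, 200, 202, 203, 199, 139, 159, 160, 159, 150, 84, 174, 205, 202, 202, 201, 205, 208, 178, 133, 151, 150, 150, 195, 212, 206, 208, 210, 208, 103, 57, 43, 45, 44, 45, 44, 44, 44]
204 [96, 95, 94, 94, 94, 96, 94, 93, 99, 181, 203, 197, 201, 198, 199, 161, 157, 157, 159, 137, 84, 164, 202, 201, 200, 197, 201, 204, 135, 142, 148, 147, 149, 197, 208, 203, 204, 206, 207, 111, 79, 42, 46, 44, 45, 44, 44, 45]
212 [194, 195, 196, 199, 148, 86, 93, 91, 95, 151, 203, 196, 196, 197, 197, 168, 156, 157, 160, 168, 82, 145, 201, 200, 201, 199, 202, 208, 206, 138, 148, 148, 148, 180, 206, 201, 201, 204, 205, 106, 36, 44, 45, 45, 45, 45, 43, 45]
y0 0.0163 ang -0.75 sd 9e-05 -0.03 0.01
y0 -0.0193 ang -0.2 sd 8e-05 -0.03 0.01
y0 0.0486 ang -0.05 sd 0.00096 -0.049 0.041
y0 -0.0516 ang -0.64 sd 0.00018 -0.049 0.041
```

Refined jig from the wrist view: shift about 1.5 mm toward −y, yaw −25.0°, with the block width measuring 35.6 mm as it should. Next is the rack pre-grasp.

```bash
sed -i 's/^J=.*-24.58\];/J=[.5997,-.1993,-25.0];/' mv.py; python3 -c "
from mv import *
to(*rack(.19))"
```

```text
slide [-0.2759, -0.3383, 0.0592] ang [10.43, 28.85, -38.93] rows>= 10.6 t 1.65
```

Call:
send_rows --slide '[[-0.276,-0.338,0.059],[-0.276,-0.338,0.059],[-0.276,-0.338,0.059],[-0.276,-0.338,0.059],[-0.276,-0.338,0.059],[-0.276,-0.338,0.059],[-0.276,-0.338,0.059],[-0.276,-0.338,0.059],[-0.276,-0.338,0.059],[-0.276,-0.338,0.059],[-0.276,-0.338,0.059],[-0.276,-0.338,0.059]]' --angular '[[10.4,28.9,-38.9],[10.4,28.9,-38.9],[10.4,28.9,-38.9],[10.4,28.9,-38.9],[10.4,28.9,-38.9],[10.4,28.9,-38.9],[10.4,28.9,-38.9],[10.4,28.9,-38.9],[10.4,28.9,-38.9],[10.4,28.9,-38.9],[10.4,28.9,-38.9],[10.4,28.9,-38.9]]' --gripper '[0.5,0.5,0.5,0.5,0.5,0.5,0.5,0.5,0.5,0.5,0.5,0.5]'

```text
t: 2.65
position: [0.4847, 0.1978, 0.2079]
eef_rot: [-180.0, -30.0, 15.4]
wrist_force: [-1.6, 0.4, 0.2]
grip_width: 0.0428
finger_force: 0.0
```

Call:
send_rows --slide '[[0,0,0],[0,0,0],[0,0,0],[0,0,0],[0,0,0]]' --angular '[[0,0,0],[0,0,0],[0,0,0],[0,0,0],[0,0,0]]' --gripper '[0.5,0.5,0.5,0.5,0.5]'

```text
t: 3.07
position: [0.4882, 0.1932, 0.2088]
eef_rot: [179.9, -30.1, 15.1]
wrist_force: [0.2, -0.1, -0.7]
grip_width: 0.0427
finger_force: 0.0
```

```bash
python3 look.py w2
python3 - <<'E'
import cv2,numpy as np
from mv import *
to(*rack(.19)); to(*rack(.04))
z=np.load("pics/w2.npz");W,K_=z["W"],z["K"];im=cv2.imread("pics/w2_raw.png")
P=[rack(h,S+x,y)[0] for y in(.034,.042) for x,h in[(-.035,.09),(-.013,.09),(.013,.09),(.035,.09)]]
u=cv2.projectPoints(np.array(P),cv2.Rodrigues(W[:3,:3])[0],W[:3,3],K_,None)[0][:,0];print(u.round(0).tolist())
o=cv2.resize(im[60:320,150:490],(0,0),fx=2.3,fy=2.3,interpolation=cv2.INTER_CUBIC)
for q in u: cv2.circle(o,tuple(int(v) for v in ((q-[150,60])*2.3+1.1)),3,(0,255,0),1)
cv2.imwrite("pics/w2.png",o)
E
```

```text
[0.4882 0.1932 0.2088] [179.93 -30.13  15.13] [ 0.4  0.1 -0.  -0.1 -0.1  0.3] 3.0667
slide [-0.0012, -0.0009, -0.0001] ang [0.1, -0.13, -0.05] rows>= 0.0 t 3.1167
slide [-0.0015, -0.0012, 0.1499] ang [0.1, -0.13, -0.05] rows>= 3.6 t 3.1167
[[320.0, 243.0], [320.0, 219.0], [320.0, 190.0], [320.0, 164.0], [311.0, 243.0], [311.0, 219.0], [311.0, 190.0], [310.0, 164.0]]
```

View pics/w2.png

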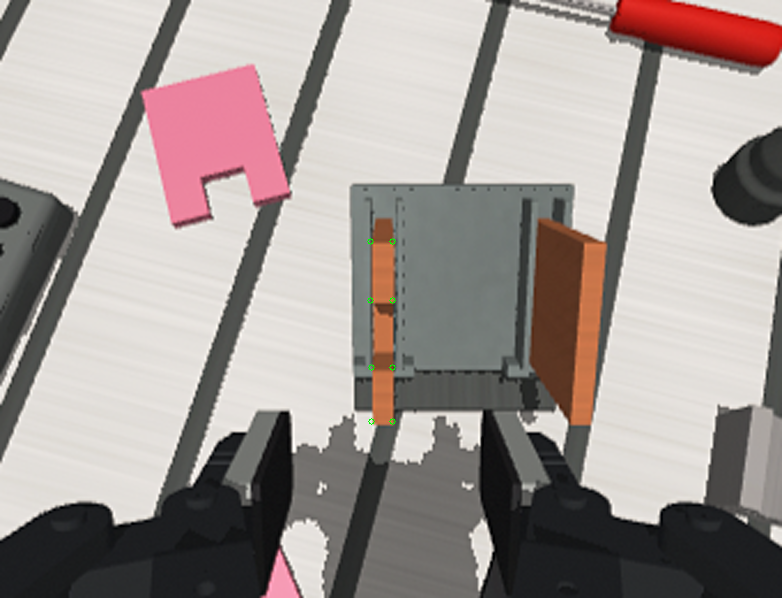

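The notched plate's top edge is at zoomed (383, 241–425), within 1–2 px of the prediction. The notch is confirmed and the fingers straddle the plate, so I'll descend along it.

Call:
send_rows --slide '[[-0.001,-0.001,0.02],[-0.002,-0.001,0.045],[-0.0025,-0.001,0.07],[-0.0025,-0.001,0.095],[-0.0025,-0.001,0.12],[-0.0025,-0.001,0.135],[-0.0025,-0.001,0.145],[-0.0025,-0.001,0.15],[-0.0025,-0.001,0.15],[-0.0025,-0.001,0.15]]' --angular '[[0.1,-0.1,0],[0.1,-0.1,0],[0.1,-0.1,0],[0.1,-0.1,0],[0.1,-0.1,0],[0.1,-0.1,0],[0.1,-0.1,0],[0.1,-0.1,0],[0.1,-0.1,0],[0.1,-0.1,0]]' --gripper '[0.5,0.5,0.5,0.5,0.5,0.5,0.5,0.5,0.5,0.5]'

```text
t: 3.95
position: [0.5641, 0.2168, 0.0952]
eef_rot: [-179.9, -28.1, 15.3]
wrist_force: [0.6, -0.1, -0.1]
grip_width: 0.0427
finger_force: 0.0
```

Call:
send_rows --slide '[[0,0,0],[0,0,0],[0,0,0],[0,0,0],[0,0,0],[0,0,0],[0,0,0],[0,0,0]]' --angular '[[0,0,0],[0,0,0],[0,0,0],[0,0,0],[0,0,0],[0,0,0],[0,0,0],[0,0,0]]' --gripper '[0.35,0.25,0.15,0.05,0,0,0,0]' --force 60

```text
t: 4.62
position: [0.5642, 0.2171, 0.0957]
eef_rot: [-179.9, -28.2, 15.3]
wrist_force: [-3.6, -1.9, 6.0]
grip_width: 0.0072
finger_force: 58.4
```

```bash
python3 -c "
from mv import *
to(*rack(.04));s=now()[2];print(s['wrist_force'],s['ft_torque'],s['finger_force'],s['grip_width'])"
```

```text
slide [-0.0132, 0.0019, 0.0126] ang [-0.12, 1.81, 0.08] rows>= 0.4 t 4.6167
[-3.57515098 -1.93496251  6.03905608] [-0.41230853  0.2243603  -0.13480383] 58.3928082883358 0.0072277589454548905
```

The arm stopped short of the grasp pose by about 13 mm and 2°, so something is at its limit. I'll check the joints before going on.

```bash
python3 -c "
from mv import *
s=now()[2];print(s['qpos'].round(2),s['position'],s['eef_rot'])"
```

```text
[ 14.1   22.67 117.93   3.27  11.24  85.73] [0.56421032 0.21706536 0.09567455] [-179.9310407   -28.19203172   15.3069029 ]
```

Joint 5 is at its lower limit (11.2°). The pads clamp flat faces, so the tool can be less tilted than the plate, since turning about the closing line is free. I'll reopen and take 20° tilt, then make up the 10° at the jig.

```bash
cat >> mv.py <<'E'
S=-.0035
def grasp(h,tilt):
    g,R=rack(h,S); a=Ro.from_euler("z",K[2],degrees=True); z=a.apply([np.sin(np.radians(tilt)),0,-np.cos(np.radians(tilt))])
    R=axes(np.cross(R.apply([0,1,0]),z),z); return g+.019*z,R
E
python3 -c "
from mv import *
to(*grasp(.057,20));print(grasp(.057,20)[0])"
```

```text
slide [-0.0173, 0.0019, 0.0144] ang [-0.11, -8.19, 0.09] rows>= 1.1 t 4.6167
[0.55657458 0.21300137 0.07475929]
```

Call:
send_rows --slide '[[0,0,0],[0,0,0],[0,0,0],[0,0,0],[0,0,0],[0,0,0]]' --angular '[[0,0,0],[0,0,0],[0,0,0],[0,0,0],[0,0,0],[0,0,0]]' --gripper '[0.3,0.5,0.5,0.5,0.5,0.5]'

```text
t: 5.12
position: [0.5644, 0.2172, 0.095]
eef_rot: [-179.9, -28.1, 15.3]
wrist_force: [-0.2, -0.3, 0.9]
grip_width: 0.0423
finger_force: 0.0
```

```bash
python3 -c "
from mv import *
to(*grasp(.057,20))"
```

```text
slide [-0.0171, 0.002, 0.0138] ang [-0.11, -8.15, 0.08] rows>= 1.1 t 5.1167
```

Call:
send_rows --slide '[[0,0,0],[0,0,0],[0,0,0],[0,0,0],[0,0,0],[0,0,0]]' --angular '[[0,-2,0],[0,-4,0],[0,-6,0],[0,-8,0],[0,-8,0],[0,-8,0]]' --gripper '[0.5,0.5,0.5,0.5,0.5,0.5]'

```text
t: 5.62
position: [0.5651, 0.2173, 0.0953]
eef_rot: [-179.9, -20.2, 15.3]
wrist_force: [0.0, 0.9, 0.4]
grip_width: 0.0426
finger_force: 0.0
```

```bash
python3 -c "
from mv import *
to(*grasp(.057,20));print(now()[2]['qpos'])"
```

```text
slide [-0.0158, 0.0019, 0.016] ang [-0.11, -0.24, 0.09] rows>= 0.5 t 5.6167
[ 14.22425986  23.17928411 111.16470767   1.0434436   25.41981318
  88.04314641]
```

Call:
send_rows --slide '[[-0.005,0.002,0.004],[-0.01,0.002,0.008],[-0.0158,0.002,0.012],[-0.0158,0.002,0.016],[-0.0158,0.002,0.016],[-0.0158,0.002,0.016]]' --angular '[[0,-0.2,0],[0,-0.2,0],[0,-0.2,0],[0,-0.2,0],[0,-0.2,0],[0,-0.2,0]]' --gripper '[0.5,0.5,0.5,0.5,0.5,0.5]'

```text
t: 6.12
position: [0.5555, 0.2127, 0.074]
eef_rot: [-179.9, -19.9, 15.3]
wrist_force: [0.0, 0.4, 1.0]
grip_width: 0.0427
finger_force: 0.0
```

```bash
python3 -c "
from mv import *
to(*grasp(.057,20));print(now()[2]['qpos'],now()[2]['wrist_force'])"
```

```text
slide [0.0013, -0.0, -0.0003] ang [-0.11, 0.1, 0.08] rows>= 0.0 t 6.1167
[ 13.96048419  24.77487096 113.114746     1.40721983  22.21841436
  87.43733678] [0.03370788 0.39309983 0.98856716]
```

Reached. I'll close on the plate, then lift it along its own z axis.

Call:
send_rows --slide '[[0,0,0],[0,0,0],[0,0,0],[0,0,0],[0,0,0],[0,0,0],[0,0,0],[0,0,0],[0,0,0]]' --angular '[[0,0,0],[0,0,0],[0,0,0],[0,0,0],[0,0,0],[0,0,0],[0,0,0],[0,0,0],[0,0,0]]' --gripper '[0.35,0.25,0.15,0.05,0,0,0,0,0]' --force 80

```text
t: 6.87
position: [0.5561, 0.2132, 0.0751]
eef_rot: [-179.9, -20.0, 15.3]
wrist_force: [-2.8, 4.3, 5.6]
grip_width: 0.0067
finger_force: 78.7
```

```bash
python3 -c "
from mv import *
p,R,s=now();print(p,s['eef_rot'],s['wrist_force'],s['finger_force'],s['grip_width'])
zp=rack(.1)[0]-rack(0)[0]
to(p+zp/.1*.09,R); to(p+zp/.1*.13,R)
np.savez('pics/g.npz',p=p,R=R.as_matrix(),F=rack(0,S)[1].as_matrix(),o=rack(0,S)[0])"
```

```text
[0.55614242 0.21321494 0.07505294] [-179.9051634   -20.00831285   15.30318307] [-2.84804638  4.32086256  5.56860381] 78.71676617171033 0.006673783482919387
slide [-0.0156, -0.0002, -0.0886] ang [0.0, 0.0, 0.0] rows>= 2.2 t 6.8667
slide [-0.0226, -0.0003, -0.128] ang [0.0, 0.0, 0.0] rows>= 3.1 t 6.8667
```

Call:
send_rows --slide '[[-0.0005,0,-0.003],[-0.0014,0,-0.008],[-0.0025,0,-0.014],[-0.0039,0,-0.022],[-0.0056,0,-0.032],[-0.0077,0,-0.044],[-0.0102,0,-0.058],[-0.013,0,-0.074],[-0.0162,0,-0.092],[-0.0194,0,-0.11],[-0.0219,0,-0.124],[-0.0229,0,-0.13]]' --angular '[[0,0,0],[0,0,0],[0,0,0],[0,0,0],[0,0,0],[0,0,0],[0,0,0],[0,0,0],[0,0,0],[0,0,0],[0,0,0],[0,0,0]]' --gripper '[0,0,0,0,0,0,0,0,0,0,0,0]'

```text
t: 7.87
position: [0.4904, 0.1947, 0.1904]
eef_rot: [-179.9, -19.9, 15.3]
wrist_force: [0.2, 0.6, -4.7]
grip_width: 0.0068
finger_force: 78.2
```

Call:
send_rows --slide '[[0,0,0],[0,0,0],[0,0,0]]' --angular '[[0,0,0],[0,0,0],[0,0,0]]' --gripper '[0,0,0]'

```text
t: 8.12
position: [0.4919, 0.195, 0.1883]
eef_rot: [-179.9, -19.9, 15.3]
wrist_force: [-0.6, -0.5, -3.8]
grip_width: 0.0064
finger_force: 78.2
```

```bash
cat > b.py <<'E'
# measure plate tilt in hand from scene+top views: fit (dx,dz,tilt) of plate in tool frame
from fit import *
from mv import *
import sys
p,R,s=now(); ims={n:r.grab_frame(n)[:,:,::-1].astype(float) for n in C}
print(p,s["eef_rot"],s["wrist_force"].round(1),s["finger_force"],s["t"])
SS=6
# tool: plate x = tool x, plate z = -tool z when tilt 0
def frame(q):  # q=dx,dz,tilt(deg), position of plate point h=57 rel. to grasp point
    T=R*Ro.from_euler("y",q[2],degrees=True); ex,ey,ez=T.apply([1,0,0]),T.apply([0,-1,0]),T.apply([0,0,-1])
    g=p+R.apply([q[0],0,-.019-q[1]]); return np.column_stack([ex,ey,ez]),g-.057*ez
A0,o0=frame([0,0,10]); B={}
for n in C:
    u=proj(n,o0+.045*A0[:,2]).astype(int)[0]; w=45; B[n]=(u[0]-w,u[1]-w,u[0]+w,u[1]+w)
M={n:(lambda im:((im[...,2]>1.5*im[...,0])&(im[...,2]>im[...,1]*1.3)&(im[...,0]<.6*im[...,1]+.25*im[...,2])&(im[...,0]<75)).astype(float))(ims[n][b[1]:b[3],b[0]:b[2]]) for n,b in B.items()}
def render(n,q):
    A,o=frame(q);b=B[n];img=np.zeros((90*SS,90*SS),np.float32)
    for l,h,zl,zh in((-.035,.035,0,.066),(-.035,-.013,.06,.09),(.013,.035,.06,.09)):
        P=np.array([[x,y,z] for x in(l,h) for y in(-.004,.004) for z in(zl,zh)])@A.T+o
        cv2.fillConvexPoly(img,cv2.convexHull(np.round((proj(n,P)-b[:2]+.5)*SS*16-8).astype(np.int32)),1,shift=4)
    return cv2.resize(img,(90,90),interpolation=cv2.INTER_AREA)
o=[]
for n in C:
    b=B[n];w=np.dstack([M[n]*255,render(n,[0,0,10])*255,np.zeros((90,90))]).astype(np.uint8)
    o.append(np.hstack([ims[n][b[1]:b[3],b[0]:b[2]].astype(np.uint8),w]))
cv2.imwrite(f"pics/{sys.argv[1]}.png",cv2.resize(np.vstack(o),(600,600),interpolation=cv2.INTER_NEAREST))
E
python3 b.py h1
```

```text
[0.49193789 0.1950473  0.18830741] [-179.92812604  -19.88226654   15.30319891] [-0.6 -0.5 -3.8] 78.24395099887624 8.1167
```

View pics/h1.png

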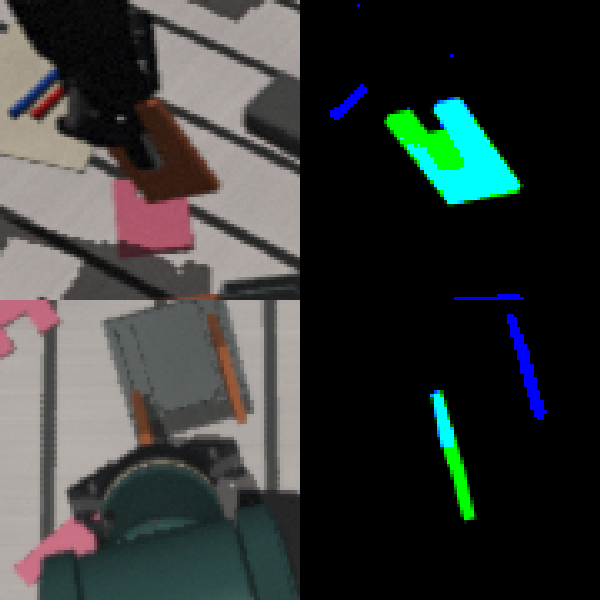

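The plate is held as predicted: the overlay matches in both views and the wrist force shows −3.8 N of weight. I'll rise clear of the rack, then go to above the jig.

```bash
cat >> mv.py <<'E'
def jigpose(zb,dx=0,dy=0,dyaw=0,dpitch=0):
    "TCP pose putting the plate's bottom centre at height zb over the slot, upright"
    g=np.load("pics/g.npz");Rg=Ro.from_matrix(g["R"]);F=Ro.from_matrix(g["F"])
    rel=Rg.inv()*F; d=Rg.inv().apply(g["o"]-g["p"]); T=down(J[2]+dyaw)*Ro.from_euler("y",dpitch,degrees=True); Rt=T*rel.inv()
    a=np.radians(J[2]); o=np.array([J[0]+dx*np.cos(a)-dy*np.sin(a),J[1]+dx*np.sin(a)+dy*np.cos(a),zb]); return o-Rt.apply(d),Rt
E
python3 -c "
from mv import *
p,R,s=now();to(p+[0,0,.07],R)
p,R=jigpose(.14);print(p,R.as_euler('xyz',degrees=True))"
```

```text
slide [0.0238, -0.0001, -0.0658] ang [0.0, 0.0, 0.0] rows>= 1.7 t 8.2167
[ 0.59669455 -0.19754604  0.17872346] [-179.85785435    9.99165101  -24.91109273]
```

Call:
send_rows --slide '[[0.003,0,-0.009],[0.008,0,-0.022],[0.014,0,-0.039],[0.02,0,-0.055],[0.024,0,-0.066],[0.024,0,-0.066]]' --angular '[[0,0,0],[0,0,0],[0,0,0],[0,0,0],[0,0,0],[0,0,0]]' --gripper '[0,0,0,0,0,0]'

```text
t: 8.72
position: [0.4944, 0.1957, 0.2614]
eef_rot: [-179.9, -20.2, 15.3]
wrist_force: [0.1, 0.2, -2.9]
grip_width: 0.0064
finger_force: 78.3
```

```bash
python3 -c "
from mv import *
to(*jigpose(.18))"
```

```text
slide [-0.0196, 0.4063, 0.0378] ang [-3.55, -28.85, 40.56] rows>= 9.8 t 8.7167
```

Call:
send_rows --slide '[[-0.0004,0.008,0.0008],[-0.0016,0.033,0.003],[-0.0033,0.069,0.0064],[-0.0053,0.11,0.0102],[-0.0073,0.15,0.014],[-0.0092,0.191,0.0178],[-0.0112,0.232,0.0215],[-0.0131,0.272,0.0253],[-0.0151,0.313,0.0291],[-0.0169,0.349,0.0325],[-0.0184,0.382,0.0355],[-0.0196,0.4063,0.0378]]' --angular '[[-0.07,-0.6,0.8],[-0.28,-2.3,3.2],[-0.6,-4.9,6.9],[-1,-7.8,11],[-1.3,-10.7,15],[-1.7,-13.6,19.1],[-2,-16.4,23.1],[-2.4,-19.3,27.2],[-2.7,-22.2,31.2],[-3.05,-24.8,34.9],[-3.3,-27.1,38.1],[-3.55,-28.85,40.56]]' --gripper '[0,0,0,0,0,0,0,0,0,0,0,0]'

```text
t: 9.72
position: [0.5948, -0.2021, 0.2134]
eef_rot: [179.9, 10.4, -25.2]
wrist_force: [1.1, -0.9, -4.4]
grip_width: 0.0066
finger_force: 78.6
```

Call:
send_rows --slide '[[0,0,0],[0,0,0],[0,0,0],[0,0,0],[0,0,0]]' --angular '[[0,0,0],[0,0,0],[0,0,0],[0,0,0],[0,0,0]]' --gripper '[0,0,0,0,0]'

```text
t: 10.13
position: [0.594, -0.1969, 0.2164]
eef_rot: [-180.0, 10.2, -24.9]
wrist_force: [0.3, 0.2, -3.3]
grip_width: 0.0065
finger_force: 78.7
```

```bash
python3 -c "
from mv import *
to(*jigpose(.18)); to(*jigpose(.1))"; python3 b.py h2 >/dev/null; python3 look.py w3
python3 - <<'E'
import cv2,numpy as np
from mv import *
im=cv2.imread("pics/w3_raw.png");z=np.load("pics/w3.npz");W,K_=z["W"],z["K"]
# predicted plate bottom/top corners given current pose
p,R,s=now();g=np.load("pics/g.npz");Rg=Ro.from_matrix(g["R"]);T=R*(Rg.inv()*Ro.from_matrix(g["F"]));o=p+R.apply(Rg.inv().apply(g["o"]-g["p"]))
print("plate bottom",o.round(4),"x",T.apply([1,0,0]).round(3),"z",T.apply([0,0,-1]).round(3))
P=[o+T.apply([x,y,-h]) for x,h in((.035,0),(-.035,0),(.035,.09),(.013,.09)) for y in(-.004,.004)]
a=np.radians(J[2]);P+=[[J[0]+x*np.cos(a)-y*np.sin(a),J[1]+x*np.sin(a)+y*np.cos(a),.076] for x in(.035,-.035) for y in(-.01775,-.00575,.00575,.01775)]
u=cv2.projectPoints(np.array(P,float),cv2.Rodrigues(W[:3,:3])[0],W[:3,3],K_,None)[0][:,0]
o=cv2.resize(im[80:330,190:450],(0,0),fx=2.4,fy=2.4,interpolation=cv2.INTER_CUBIC);print(u.round(0).tolist())
for i,q in enumerate(u): cv2.circle(o,tuple(int(v) for v in ((q-[190,80])*2.4+1.2)),3,(0,255,0) if i<8 else (0,0,255),1)
h=cv2.resize(cv2.imread("pics/h2.png")[:300,:300],(176,176));o[:176,-176:]=h
cv2.imwrite("pics/w3.png",o)
E
```

```text
slide [0.0023, -0.0005, -0.0027] ang [0.14, 0.21, 0.05] rows>= 0.1 t 10.1333
slide [0.0164, -0.0005, 0.076] ang [0.14, 0.21, 0.05] rows>= 1.9 t 10.1333
[ 0.5943 -0.1971  0.2169] [180.    10.15 -24.86] [-0.1 -0.1 -0.4 -0.   0.1  0. ] 10.2333
plate bottom [ 0.5973 -0.199   0.1783] x [ 0.907 -0.422 -0.003] z [0.003 0.001 1.   ]
[[311.0, 160.0], [324.0, 160.0], [312.0, 258.0], [323.0, 258.0], [305.0, 243.0], [330.0, 243.0], [306.0, 297.0], [329.0, 297.0], [336.0, 125.0], [323.0, 125.0], [311.0, 125.0], [297.0, 125.0], [334.0, 195.0], [323.0, 195.0], [311.0, 195.0], [299.0, 195.0]]
```

View pics/w3.png

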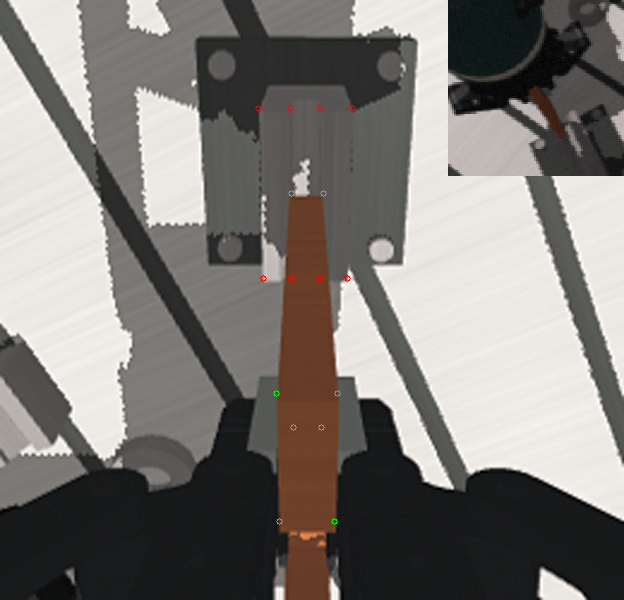

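The wrist view shows the plate's lower end at zoomed (290–323, 195), where predicted. The block top edges lie on the predicted red points, so the plate is aligned to well under 1 mm. I'll lower it to just above the flare.

Call:
send_rows --slide '[[0.004,0,0.01],[0.007,-0.0005,0.025],[0.01,-0.0005,0.042],[0.013,-0.0005,0.058],[0.0155,-0.0005,0.07],[0.0164,-0.0005,0.076],[0.0164,-0.0005,0.076],[0.0164,-0.0005,0.076]]' --angular '[[0.1,0.1,0],[0.1,0.2,0],[0.1,0.2,0],[0.1,0.2,0],[0.1,0.2,0],[0.1,0.2,0],[0.1,0.2,0],[0.1,0.2,0]]' --gripper '[0,0,0,0,0,0,0,0]'

```text
t: 10.95
position: [0.5973, -0.1988, 0.1388]
eef_rot: [-179.9, 10.0, -24.9]
wrist_force: [0.0, 0.0, -3.0]
grip_width: 0.0069
finger_force: 78.6
```

```bash
python3 -c "
from mv import *
to(*jigpose(.1)); to(*jigpose(.075)); to(*jigpose(.055));to(*jigpose(.049))"
```

```text
slide [-0.001, -0.0009, 0.0002] ang [0.05, -0.0, -0.02] rows>= 0.0 t 10.95
slide [0.0033, -0.0008, 0.0249] ang [0.05, -0.0, -0.02] rows>= 0.6 t 10.95
slide [0.0068, -0.0008, 0.0446] ang [0.05, -0.0, -0.02] rows>= 1.1 t 10.95
slide [0.0078, -0.0008, 0.0505] ang [0.05, -0.0, -0.02] rows>= 1.2 t 10.95
```

Call:
send_rows --slide '[[0,-0.0009,0.004],[0.001,-0.0009,0.009],[0.002,-0.0009,0.014],[0.0027,-0.0009,0.019],[0.0035,-0.0009,0.024],[0.0042,-0.0009,0.029],[0.005,-0.0009,0.034],[0.0055,-0.0009,0.038],[0.006,-0.0009,0.04],[0.006,-0.0009,0.04]]' --angular '[[0,0,0],[0,0,0],[0,0,0],[0,0,0],[0,0,0],[0,0,0],[0,0,0],[0,0,0],[0,0,0],[0,0,0]]' --gripper '[0,0,0,0,0,0,0,0,0,0]'

```text
t: 11.78
position: [0.5963, -0.1973, 0.0977]
eef_rot: [-179.9, 10.0, -24.9]
wrist_force: [-0.7, -0.8, -3.8]
grip_width: 0.007
finger_force: 78.6
```

```bash
python3 -c "
from mv import *
to(*jigpose(.055));to(*jigpose(.049));s=now()[2];print(s['wrist_force'],s['ft_torque'])"
```

```text
slide [0.0011, 0.0, 0.0038] ang [0.05, 0.05, -0.02] rows>= 0.1 t 11.7833
slide [0.0022, 0.0, 0.0097] ang [0.05, 0.05, -0.02] rows>= 0.2 t 11.7833
[-0.74293906 -0.81688866 -3.83326147] [-0.06132796 -0.17255141 -0.00893658]
```

It's in the slot with no contact force. I'll lower slowly to the floor.

Call:
send_rows --slide '[[0.0004,0,0.002],[0.0007,0,0.004],[0.001,0,0.0055],[0.0014,0,0.007],[0.0017,0,0.0085],[0.0017,0,0.0085]]' --angular '[[0,0,0],[0,0,0],[0,0,0],[0,0,0],[0,0,0],[0,0,0]]' --gripper '[0,0,0,0,0,0]'

```text
t: 12.28
position: [0.5967, -0.1975, 0.0894]
eef_rot: [-179.9, 10.0, -24.9]
wrist_force: [0.3, -0.4, -4.6]
grip_width: 0.0067
finger_force: 78.6
```

Call:
send_rows --slide '[[0.0001,0,0.0007],[0.0003,0,0.0014],[0.0003,0,0.0014]]' --angular '[[0,0,0],[0,0,0],[0,0,0]]' --gripper '[0,0,0]'

```text
t: 12.53
position: [0.5969, -0.1976, 0.0882]
eef_rot: [-179.9, 10.0, -24.9]
wrist_force: [-0.3, -0.4, -3.0]
grip_width: 0.0066
finger_force: 78.6
```

```bash
python3 -c "
from mv import *
to(*jigpose(.05));s=now()[2];print(s['wrist_force'],s['ft_torque'])"
```

```text
slide [-0.0003, 0.0, -0.0005] ang [0.05, -0.01, -0.03] rows>= 0.0 t 12.5333
[-0.27761795 -0.38877031 -2.98499722] [-0.08093075 -0.1094899  -0.00796007]
```

Call:
send_rows --slide '[[0.0001,0,0.0007],[0.0002,0,0.0014],[0.0002,0,0.0014]]' --angular '[[0,0,0],[0,0,0],[0,0,0]]' --gripper '[0,0,0]'

```text
t: 12.78
position: [0.597, -0.1976, 0.0871]
eef_rot: [-179.9, 10.0, -24.9]
wrist_force: [0.3, 0.4, -1.7]
grip_width: 0.0068
finger_force: 79.1
```

Call:
send_rows --slide '[[0.0001,0,0.0005],[0.0002,0,0.001],[0.0002,0,0.001]]' --angular '[[0,0,0],[0,0,0],[0,0,0]]' --gripper '[0,0,0]'

```text
t: 13.03
position: [0.5971, -0.1976, 0.0871]
eef_rot: [-179.9, 9.9, -24.9]
wrist_force: [-1.4, 0.6, 5.4]
grip_width: 0.0067
finger_force: 80.2
```

Call:
send_rows --slide '[[0.0001,0,0.0008],[0.0002,0,0.0012],[0.0002,0,0.0012]]' --angular '[[0,0,0],[0,0,0],[0,0,0]]' --gripper '[0,0,0]'

```text
t: 13.28
position: [0.5971, -0.1976, 0.087]
eef_rot: [-179.9, 9.9, -24.9]
wrist_force: [-2.5, 0.5, 14.5]
grip_width: 0.0068
finger_force: 81.3
```

```bash
python3 -c "
from mv import *
to(*jigpose(.05));s=now()[2];print(s['wrist_force'],s['ft_torque'])"; python3 b.py h3
```

```text
slide [-0.0007, 0.0001, -0.0016] ang [0.05, -0.06, -0.02] rows>= 0.0 t 13.2833
[-2.50841345  0.48450585 14.54321889] [ 0.37961226  0.89450899 -0.00655697]
[ 0.59708746 -0.1976245   0.08702148] [-179.91483677    9.93353569  -24.93030412] [-2.5  0.5 14.5] 81.33816598325211 13.2833
```

View pics/h3.png

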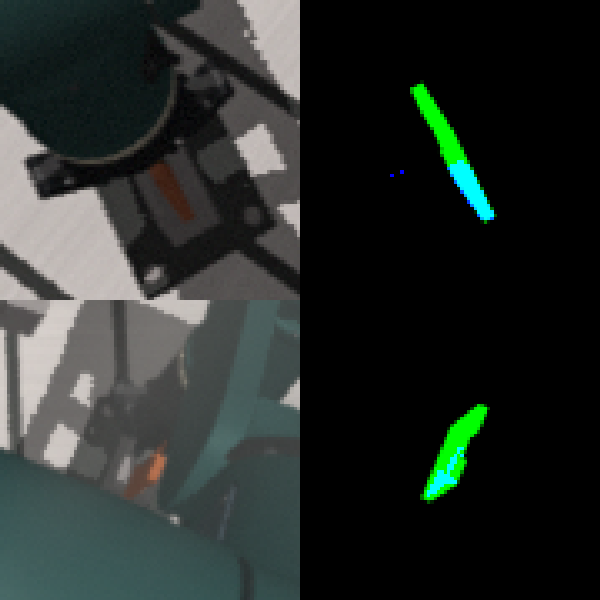

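The plate is seated: about 18 N of upward reaction and the height stopped changing at the expected z. I'll release it and back off along the tool.

Call:
send_rows --slide '[[-0.0002,0,-0.001],[-0.0002,0,-0.001],[-0.0002,0,-0.001],[-0.0002,0,-0.001],[-0.0002,0,-0.001],[-0.0002,0,-0.001],[-0.0002,0,-0.001],[-0.0002,0,-0.001]]' --angular '[[0,0,0],[0,0,0],[0,0,0],[0,0,0],[0,0,0],[0,0,0],[0,0,0],[0,0,0]]' --gripper '[0,0.05,0.1,0.2,0.3,0.4,0.4,0.4]'

```text
t: 14.05
position: [0.5968, -0.1976, 0.0855]
eef_rot: [-179.9, 10.0, -24.9]
wrist_force: [-0.0, -0.0, -0.0]
grip_width: 0.0341
finger_force: 0.0
```

Call:
send_rows --slide '[[0,0,-0.004],[0,0,-0.012],[0,0,-0.025],[0,0,-0.04],[0,0,-0.06],[0,0,-0.08],[0,0,-0.1],[0,0,-0.12],[0,0,-0.14],[0,0,-0.15],[0,0,-0.15],[0,0,-0.15]]' --angular '[[0,0,0],[0,0,0],[0,0,0],[0,0,0],[0,0,0],[0,0,0],[0,0,0],[0,0,0],[0,0,0],[0,0,0],[0,0,0],[0,0,0]]' --gripper '[0.4,0.4,0.4,0.4,0.4,0.4,0.4,0.4,0.4,0.4,0.4,0.4]'

```text
t: 15.05
position: [0.6205, -0.2088, 0.2337]
eef_rot: [-179.9, 9.9, -24.9]
wrist_force: [0.4, -0.5, -1.0]
grip_width: 0.0342
finger_force: 0.0
```

```bash
python3 look.py w4
python3 - <<'E'
import cv2,numpy as np
from mv import *
im=cv2.imread("pics/w4_raw.png");z=np.load("pics/w4.npz");W,K_=z["W"],z["K"]
a=np.radians(J[2]);P=[[J[0]+x*np.cos(a)-y*np.sin(a),J[1]+x*np.sin(a)+y*np.cos(a),h] for x,h in((.035,.14),(.013,.14),(-.013,.14),(-.035,.14),(.035,.076),(-.035,.076)) for y in(-.004,.004)]
u=cv2.projectPoints(np.array(P,float),cv2.Rodrigues(W[:3,:3])[0],W[:3,3],K_,None)[0][:,0]
o=cv2.resize(im[90:340,190:450],(0,0),fx=1.8,fy=1.8,interpolation=cv2.INTER_CUBIC)
for i,q in enumerate(u): cv2.circle(o,tuple(int(v) for v in ((q-[190,90])*1.8+.9)),3,(0,255,0),1)
s=r.grab_frame("scene")[:,:,::-1];cv2.imwrite("pics/s4.png",s)
c=cv2.resize(s[255:345,190:260],(350,450),interpolation=cv2.INTER_CUBIC)
cv2.imwrite("pics/w4.png",cv2.convertScaleAbs(np.hstack([c,o[:450,:450]]),alpha=1.5))
E
```

```text
[ 0.6205 -0.2088  0.2337] [-179.91    9.91  -24.93] [-0.1  1.2  2.2 -0.  -0.4 -0. ] 15.05
```

View pics/w4.png

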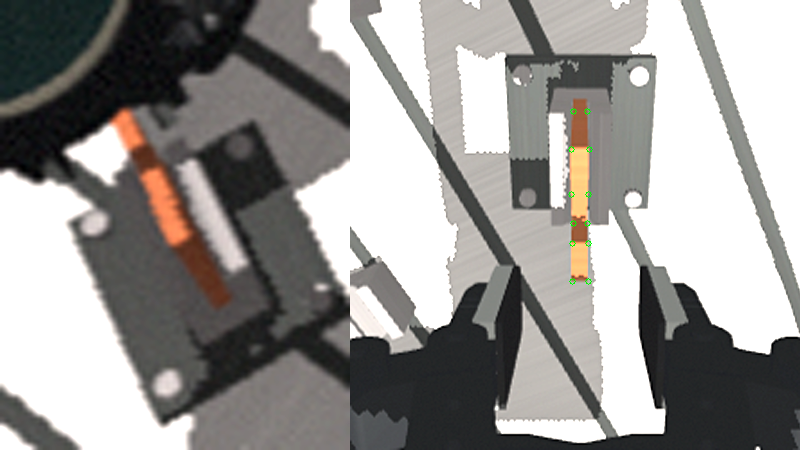

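The plate stands upright in the slot, notch up. Its top edge matches the predicted z = 0.14 outline (green points), centred on the block, and the gripper is clear, so I'll hand it in.

```bash
python3 -c "
from cell import r
print(r.job_done())"
```

```text
the job is handed in; nothing more can be done
None
```

The notched copper plate stands upright, notch up, on the floor of the jig slot and about centred along it; the gripper is clear, the plain plate was left in the rack, and the job was handed in at about 15 s.

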